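Lock the sprung filter cap of a gearbox

ROBOT

A 7-joint arm with a two-finger parallel gripper is mounted at the origin on the work surface. World frame = base frame: x ahead of the robot, y to its left, z up, the work surface at z = 0. Lengths are in mm, angles in rad, forces in N, time in s.
With the tool pointing down it reaches from about 400 to 850 mm from the base axis. Payload 4.4 kg.
Tool frame: the origin (TCP) lies on the front face of the gripper's body, between the roots of the fingers; the fingertips stand 97 mm ahead of it and the grasp point (between the pads) lies 78 mm ahead of it; z points along the fingers, y is the direction in which the jaws open and shut (so a half turn about z gives the same grasp; the last joint's range is limited). The gripper opens to 94 mm and grips with 3 to 60 N. Pads are 16 mm wide; open, the fingers measure 119 mm over their backs; the gripper's body (75 mm by 177 mm) begins 78 mm behind the grasp point.
Start: joints at [-1.202, 0.628, 0.038, 1.517, -0.027, 0.996, -0.02], TCP at [273.78, 589.543, 302.678] pointing down, gripper open.
Joint ranges: [-3.06, 3.06], [-0.37, 2.12], [-1.25, 1.32], [0.18, 2.47], [-1.1, 4.24], [0.23, 1.98], [-2.94, 2.94]. Speed limits (rad/s): [2.57, 2.57, 3.14, 3.14, 3.14, 3.14, 3.14].

INTERFACE

Orientations are given as a unit quaternion [x, y, z, w].
In Python, from cell import r, eyes, order gives the robot as it stands. The module is installed in compiled form; this text tells all that it offers.
- The arm moves only by the shell command python3 -m pendant 'ROWS' [OPENING] [FORCE]. ROWS is JSON, a list that holds one entry, the list of rows, each a list of 6 numbers: the shift along the tool's x, y, z in m, then the turn, a rotation vector about the tool's x, y, z in rad. In form: [[[tx, ty, tz, wx, wy, wz], ...]]. A call has 1 to 8 rows; each row is the pose to reach, as a shift and turn from the pose commanded when the call began, along the tool's axes at that moment; what a row does not reach only later rows make up. A row lasts 1/12 s, in which the tool goes at most 41.7 mm and 7.16 degrees, less where a joint would pass 70% of its speed; a pose out of reach is approached as far as the arm can. A call with a gripper value outside its range is refused whole. OPENING is the opening, from 0 (shut) to 1 (fully open), set as the call begins (- or left out, the last holds). The fingers move at their own pace and stop on an object; FORCE is the grip in N (left out, the last holds). Time passes only in rows, so rows that repeat a pose let the fingers close. It gives the time, the measured TCP pose, the force and the opening at its end, in the units of the state.
- r.read_state(): the state, without advancing time (a new reading comes with each control period).
- eyes.capture(name): name is "scene" or "top" or "wrist"; returns a dict with "img" (400x640x3 uint8, red, green, blue), "K" (3x3 intrinsics, pixels), "extrinsics" (4x4, takes a point from world to camera coordinates); the wrist camera has in their place "hand_eye" (4x4, takes a point from camera to tool coordinates, whose origin is the TCP and whose axes are the flange's). Camera axes: x right, y up, looking along -z (the intrinsics and any distortion apply to the point x, -y, -z); pixel columns grow to the right and rows downward; lengths in mm; the calibration is good to about 2 mm. A picture is of the moment at which its call begins: read the wrist's pose just before it. There is no depth.
- order.sign_off(): hands the job in, once; it reports no verdict.
Trained networks look in the newest picture that a camera, given by its name, has taken for a name from the list of things; names that differ only in an ending like _2 or _b are one class to them, and where a whole thing is asked for, a point or a joint stands for the part that bears it (a point fixed in the world has none). Each returns a list of dicts, best first, with "p" (0 to 1); they miss things now and then, are a little off and sometimes report something else, mostly with a low value. They report only what shows in the picture. A call takes as long as a camera call. They do not tell look-alikes from the thing itself.
- eyes.boxes_of(name, camera): "box" ([left, top, right, bottom] in pixels, round what is visible of it).
- eyes.regions_of(name, camera): "pixels" (400x640 bool, what is visible of it) and "box" ([left, top, right, bottom] in pixels, round what is visible of it).
The state is a dict: "t": time; "joint_pos": joint angles; "joint_velocities": joint speeds; "joint_efforts": joint torques, N m; "tcp_pos": TCP position; "ee_rot": TCP orientation; "ft_force": force on the tool from outside, world axes, zero at the start; "ft_torque": the same for the moment, N m; "width": finger opening in mm.
Only numpy, scipy, OpenCV 4.12 (cv2) and the standard library are available. Lean on these libraries where they do the work, as an engineer would, in place of code of your own. Each camera call takes 0.05 s, during which the arm holds its last target.

TASK

Get the gearbox ready for its filter test: first swing its folded steady leg all the way out until it snaps past the detent and rests at its end stop. Then turn the knurled cap on its top until its hidden keyways drop over the pins, push it fully home against its spring and finish while still holding it down there: do not let go, as the spring lifts it again. Leave the other things on the bench where they are.

Things in the scene. Friction and masses are not known exactly. Their poses are not given: they have to be found in the camera images.
- gearbox: Grey gearbox fixed to the bench; base plate 200 x 160 x 10 mm, housing 160 (x) x 120 (y) mm with its flat top 80 mm above the bench. Origin: on the bench under the housing's middle, z up. A splined shaft sticks out to 136 mm along +x; the steady leg is on the +y side, on an ear plate 8 mm thick (x -100 to -50, y 75 to 200 mm).
- cap_seat (a point): Middle of the flat seat on the gearbox's top (80 mm above the bench): the cap's foot is flush here when home. Under the cap, out of sight, a fixed spigot stands here with three radial pins 6 mm thick, 120 degrees apart; their angle differs each time and is not given.
- cup_rim (a point): Centre of the rim of a fixed round guard cup on the seat, 64 mm outside, 55 mm inside, 16 mm tall (rim 96 mm above the bench). The cap stands in it; fingers gripping the cap stay above this rim, also when the cap is home.
- cap: Knurled round bare-metal cap, 50 mm across, 48 mm tall, closed top (upper 6 mm: 45 mm across), loose over the spigot, 0.18 to 0.27 kg. Origin: centre of its underside, z up. Starts resting on the pins, foot 14 mm above the seat. Three like keyways inside, 120 degrees apart, 10.5 mm wide (0.15 rad play either way). The next one comes after 0.4 to 1.45 rad clockwise from above (negative yaw).
- cap_top (a point): Centre of the cap's top face, 48 mm above its underside (142 mm above the bench at the start, 128 mm when home). With the keyways over the pins a push of a few newtons, or the cap's own weight if free, drops it 6 mm onto a spring; gripped, it does not drop by itself. The last 8 mm to the seat take 4 N rising to 10 N; released, it springs back 8 mm.
- leg (a joint): Steady leg's hinge, vertical axis, rad: 0 folded, pointing to the gearbox's +x beside the housing; grows counterclockwise from above, away from the housing; end stop at 1.5 (leg points to the gearbox's +y), where it rests when seated. Stays where it is left. A sprung detent resists from 1.27 to 1.40 with about 4 N at the post, then pulls it on to the stop. Starts at 0 to 0.45.
- leg_hinge (a point): On the leg's hinge axis, 40 mm above the bench; fixed, at x -75, y +115 mm in the gearbox's frame.
- leg_post (a point): On the axis of the upright round steel post, 16 mm thick, at the leg's outer end, to be pinched from above or pushed: 55 mm above the bench, 130 mm from the hinge axis. Post top 69.5 mm above the bench; its foot boss (30 mm across) and the leg's bar (20 mm wide) reach 24.5 mm. Folded, the post's axis is 55 mm from the housing's wall.
- wrench: Bystander: open-ended wrench lying flat on the bench, about 180 mm long. Origin: on the bench under its middle.
- bearing: Bystander: plain steel ring lying flat, 52 mm across, 15 mm tall. Origin: on the bench under its middle.
- shaft: Bystander: stepped steel shaft standing upright, 28 mm across, 100 mm tall. Origin: on the bench under its middle.
- socket: Bystander: dark steel socket standing, 26 mm across, 36 mm tall. Origin: on the bench under its middle.
- oil_can: Bystander: bare metal can standing, 60 mm across, 140 mm tall. Origin: on the bench under its middle.
- flange: Bystander: round steel flange lying flat, 72 mm across, 32 mm tall, smooth hub 40 mm across upward. Origin: on the bench under its middle.
Mind the look-alikes: they are no part of the job. Leave any green or orange look-alike of the cap alone.

How it is judged (in metres and radians):
On the way, in this order (a step that is already met when the one before it is completed fails the run):
1. the steady leg is swung out past its detent, at its end stop (value of joint leg above 1.44 rad), for 0.2 s.
2. the cap's keyways have dropped over the pins (z of cap in the frame of gearbox below 0.0905 m and horizontal distance between cap and cap_seat below 0.005 m), for 0.1 s.
At the end, for the whole second after the job is handed in: The cap's underside is within 2.5 mm of its seat and its axis within 5 mm of the spigot's, with the fingers still on it with more than 2 N, and the leg is still seated at its end stop (joint above 1.44 rad) (z of cap in the frame of gearbox below 0.0825 m and horizontal distance between cap and cap_seat below 0.005 m and value of joint leg above 1.44 rad and contact force between the fingers and cap above 2 N); the arm keeps its last pose, push and grip.
It fails at once if another thing on the bench is shifted by more than 30 mm (distance of any of wrench, bearing, shaft, socket, oil_can, flange from where it was at the start of the episode above 0.03 m).
It also fails if it takes over 53 s, if anything falls off the work surface, if the arm or the gripper's body presses on something with over 40 N, if the wrist force passes 120 N, or if a joint passes its speed limit or range.

## Working session

There is one attempt and no reset: what is moved stays moved. The work goes in short steps, Python scripts to look and compute and a shell command to move; the robot and the scene stay as the last step left them, time stands still between calls to the robot, and variables do not carry over. Pictures are saved under pics/ and viewed, and the job is handed in when it is done.

```bash
mkdir -p pics
cat > h.py <<'E'
from cell import r, eyes, order
import numpy as np, cv2
from scipy.spatial.transform import Rotation as R
def snap(c,fn):
    s=r.read_state(); d=eyes.capture(c); cv2.imwrite('pics/'+fn,d['img'][:,:,::-1]); return s,d
def w2c(s,d):
    if 'extrinsics' in d: return np.array(d['extrinsics'])
    T=np.eye(4);T[:3,:3]=R.from_quat(s['ee_rot']).as_matrix();T[:3,3]=s['tcp_pos']
    return np.linalg.inv(T@np.array(d['hand_eye']))
def proj(E,K,p):
    q=E[:3,:3]@np.array(p,float)+E[:3,3]; q=np.array([q[0],-q[1],-q[2]]); u=np.array(K)@q; return u[:2]/u[2]
def onz(E,K,uv,z):
    d=np.linalg.inv(np.array(K))@np.array([uv[0],uv[1],1.]); d=np.array([d[0],-d[1],-d[2]])
    Rm=E[:3,:3]; c=-Rm.T@E[:3,3]; v=Rm.T@d; return c+v*(z-c[2])/v[2]
E
python3 - <<'E'
from h import *
s=r.read_state(); print(s)
for c in ['scene','top','wrist']:
    s,d=snap(c,c+'0.png'); print(c,{k:np.round(v,3).tolist() for k,v in d.items() if k!='img'})
    for n in ['gearbox','cap','leg_post','leg','wrench','bearing','shaft','socket','oil_can','flange']:
        print(n,[(round(b['p'],2),np.round(b['box']).tolist()) for b in eyes.boxes_of(n,c)][:3])
E
```

```text
{'t': 0.0, 'joint_pos': array([-1.20178531,  0.62934894,  0.03847608,  1.518329  , -0.02698387,
        0.99633574, -0.02001014]), 'joint_velocities': array([ 5.53536194e-04, -1.25935458e-03,  1.83304728e-04,  5.31867181e-05,
        1.31542256e-03, -5.21352262e-04,  9.49419936e-05]), 'joint_efforts': array([-3.21016441e-04, -5.49742913e+01,  1.14392739e+00, -1.86620539e+01,
       -5.20214404e-02,  2.40119244e-02,  1.90186447e-04]), 'tcp_pos': array([273.59460333, 589.08506608, 301.76526315]), 'ee_rot': array([ 2.15710547e-01,  9.76456889e-01, -9.34549762e-04, -1.76590781e-04]), 'ft_force': array([-0.38613496,  0.31013692, -0.57558548]), 'ft_torque': array([-0.00193699, -0.04400542, -0.05459811]), 'width': 94.11918929618119}
scene {'K': [[418.414, 0.0, 315.434], [0.0, 418.414, 197.04], [0.0, 0.0, 1.0]], 'extrinsics': [[-0.625, 0.78, -0.009, 282.992], [-0.508, -0.398, 0.764, 229.614], [0.593, 0.482, 0.645, -1384.668], [0.0, 0.0, 0.0, 1.0]]}
gearbox [(0.61, [246.0, 169.0, 375.0, 253.0])]
cap [(0.96, [285.0, 162.0, 304.0, 188.0]), (0.87, [317.0, 153.0, 336.0, 181.0]), (0.67, [373.0, 18
[... 1075 characters left out ...]
2, [342.0, 131.0, 367.0, 159.0]), (0.22, [405.0, 158.0, 424.0, 175.0])]
shaft [(0.52, [407.0, 158.0, 424.0, 175.0]), (0.31, [264.0, 120.0, 296.0, 149.0])]
socket [(0.18, [347.0, 132.0, 368.0, 157.0])]
oil_can [(0.93, [154.0, 219.0, 198.0, 249.0])]
flange [(0.58, [266.0, 119.0, 297.0, 149.0]), (0.48, [349.0, 210.0, 372.0, 235.0])]
wrist {'K': [[318.305, 0.0, 319.31], [0.0, 318.305, 200.066], [0.0, 0.0, 1.0]], 'hand_eye': [[-0.0, 0.96, 0.279, 80.8], [1.0, 0.0, 0.001, 1.0], [0.001, 0.279, -0.96, -82.721], [0.0, 0.0, 0.0, 1.0]]}
gearbox []
cap [(0.56, [234.0, 359.0, 286.0, 400.0])]
leg_post []
leg []
wrench []
bearing []
shaft []
socket []
oil_can [(0.75, [234.0, 360.0, 283.0, 399.0])]
flange []
```

View pics/scene0.png

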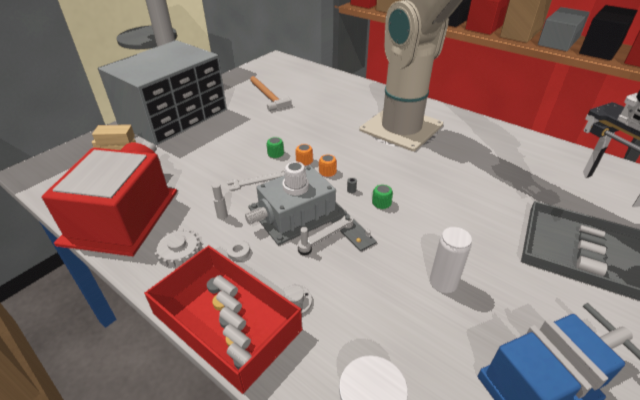

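View pics/top0.png

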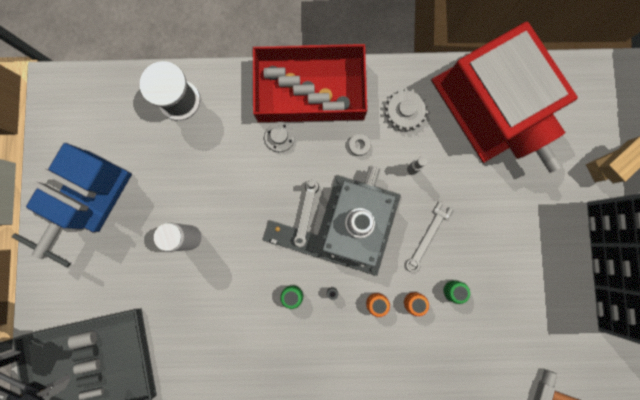

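Run:
```python
import cv2
a=cv2.imread('pics/top0.png')[110:310,230:480]; cv2.imwrite('pics/topz.png',cv2.resize(a,(750,600),interpolation=cv2.INTER_CUBIC))
a=cv2.imread('pics/scene0.png')[140:290,220:410]; cv2.imwrite('pics/scz.png',cv2.resize(a,(760,600),interpolation=cv2.INTER_CUBIC))
```

```text
(no output)
```

View pics/topz.png

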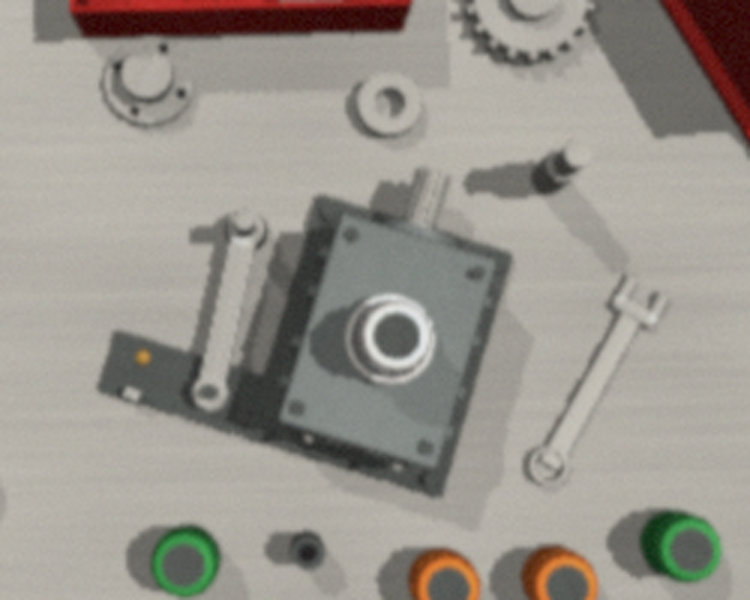

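View pics/scz.png

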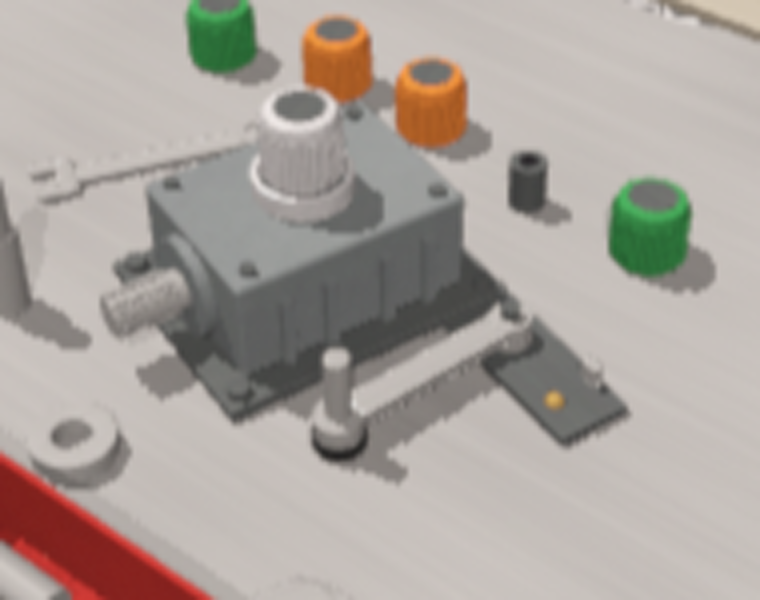

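The cap is bare metal at top px (362,222). The post top is at about (312,183), the hinge at (299,240), and the leg is nearly folded. The flange (280,137) and bearing (359,145) lie ahead of the gearbox; the upright shaft is near (415,168).

Run:
```python
from h import *
s,dt=snap('top','t1.png'); s,ds=snap('scene','s1.png')
Et,Es=w2c(s,dt),w2c(s,ds);Kt,Ks=dt['K'],ds['K']
z=lambda u,v:(230+u/3,110+v/3)
y=lambda u,v:(220+u/4,140+v/4)
def P(n,t,sc,h): print(n,h,'top',onz(Et,Kt,t,h).round(1)[:2] if t else '','scene',onz(Es,Ks,sc,h).round(1)[:2] if sc else '')
P('cap',z(397,335),y(300,107),142)
P('post',z(247,219),y(337,356),69.5)
P('hinge',z(208,391),y(516,322),40)
C=[onz(Et,Kt,z(*c),80)[:2] for c in [(342,203),(512,257),(437,470),(280,418)]]
D=[onz(Es,Ks,y(*c),80)[:2] for c in [(237,288),(148,187),(462,197)]]
print(np.round(C,1).tolist(),np.mean(C,0),np.round(D,1).tolist(), (D[1]+D[2])/2)
C=np.array(C)
# gearbox +x : from (3,2) edge to (0,1)
vx=(C[0]+C[1]-C[2]-C[3]); vy=(C[0]+C[3]-C[1]-C[2])
print('yaw',np.arctan2(vx[1],vx[0]),np.arctan2(vy[1],vy[0])-np.pi/2,np.linalg.norm(vx)/2,np.linalg.norm(vy)/2)
for n,uv,h in [('flange',(280,135),32),('bearing',(359,145),15),('shaft',(421,161),100),('oilcan',(168,236),140),('wrenchA',(443,208),5),('wrenchB',(412,265),5),('socket',(332,292),36)]: P(n,uv,None,h)
```

```text
cap 142 top [525.2  -4.2] scene [ 5.266e+02 -5.000e-01]
post 69.5 top [616.7  96.6] scene [617.1 100.9]
hinge 40 top [490.8 129.1] scene [507.3 145.9]
[[625.5, 26.6], [582.9, -96.2], [430.8, -36.0], [470.2, 75.5]] [527.32905368  -7.54071745] [[618.1, 27.9], [583.8, -77.2], [473.1, 79.7]] [528.47653835   1.23896558]
yaw -0.34105837922263094 -0.3364779480134734 163.1075735434594 124.11702670834397
flange 32 top [737.2 170.7] scene 
bearing 15 top [713.2 -15.2] scene 
shaft 100 top [ 655.  -139.2] scene 
oilcan 140 top [505.  388.8] scene 
wrenchA 5 top [ 559.4 -209.9] scene 
wrenchB 5 top [ 427.9 -130.6] scene 
socket 36 top [374.   58.1] scene
```

```bash
cat >> h.py <<'E'
def row(x,y,z,jaw=None):
    s=r.read_state(); Rm=R.from_quat(s['ee_rot']).as_matrix(); p=s['tcp_pos']
    d=Rm.T@(np.array([x,y,z])-p)/1000
    ty=Rm[:,1]; a=np.arctan2(ty[1],ty[0])
    w=np.zeros(3)
    if jaw is not None:
        # desired: z down, y at jaw
        yj=np.array([np.cos(jaw),np.sin(jaw),0]);zz=np.array([0,0,-1.]);xx=np.cross(yj,zz)
        w=R.from_matrix(Rm.T@np.array([xx,yj,zz]).T).as_rotvec()
    print('t',round(s['t'],2),'tcp',p.round(1),'jaw deg',np.degrees(a).round(1),'w',round(s['width'],1),'F',s['ft_force'].round(1))
    print('row',d.round(4).tolist(),w.round(3).tolist())
E
python3 -c "
from h import *
row(617,98,260,np.radians(95)); row(590,98,300,np.radians(95))"
```

```text
t 1.75 tcp [273.8 589.5 302.7] jaw deg 65.1 w 94.4 F [ 0.3 -0.3  0.5]
row [-0.5183, -0.3012, 0.0427] [-0.0, -0.0, -0.522]
t 1.75 tcp [273.8 589.5 302.7] jaw deg 65.1 w 94.4 F [ 0.3 -0.3  0.5]
row [-0.4938, -0.3126, 0.0027] [-0.0, -0.0, -0.522]
```

```bash
python3 -m pendant '[[[-0.4938,-0.3126,0.003,0,0,-0.522],[-0.4938,-0.3126,0.003,0,0,-0.522],[-0.4938,-0.3126,0.003,0,0,-0.522],[-0.4938,-0.3126,0.003,0,0,-0.522],[-0.4938,-0.3126,0.003,0,0,-0.522],[-0.4938,-0.3126,0.003,0,0,-0.522],[-0.4938,-0.3126,0.003,0,0,-0.522],[-0.4938,-0.3126,0.003,0,0,-0.522]]]' 0.5 40
python3 -c "
from h import *
row(590,98,300,np.radians(95))"
```

```text
t: 2.42
tcp_pos: [455.0, 307.3, 301.2]
ee_rot: [-0.044, 0.999, 0.0, 0.0]
ft_force: [0.2, 0.8, 0.3]
width: 47.6
t 2.42 tcp [455.  307.3 301.2] jaw deg 95.0 w 47.6 F [0.2 0.8 0.3]
row [-0.1163, -0.2203, 0.0012] [0.0, 0.0, -0.0]
```

```bash
python3 -m pendant '[[[-0.1163,-0.2203,0.001,0,0,0],[-0.1163,-0.2203,0.001,0,0,0],[-0.1163,-0.2203,0.001,0,0,0],[-0.1163,-0.2203,0.001,0,0,0],[-0.1163,-0.2203,0.001,0,0,0],[-0.1163,-0.2203,0.001,0,0,0],[-0.1163,-0.2203,0.001,0,0,0],[-0.1163,-0.2203,0.001,0,0,0]]]'
python3 - <<'E'
from h import *
s,d=snap('wrist','w1.png'); E=w2c(s,d)
print(s['tcp_pos'],[proj(E,d['K'],p).round() for p in [(617,98,69.5),(493,130,40),(526,-3,142)]])
for n in ['leg_post','cap']: print(n,[(round(b['p'],2),np.round(b['box']).tolist()) for b in eyes.boxes_of(n,'wrist')][:3])
E
```

```text
t: 3.08
tcp_pos: [590.3, 96.5, 299.7]
ee_rot: [-0.04, 0.999, -0.001, 0.0]
ft_force: [-0.6, 0.4, -0.2]
width: 46.8
[590.29048713  96.47489596 299.71944386] [array([319., 215.]), array([360.,  93.]), array([191., 119.])]
leg_post [(0.69, [308.0, 82.0, 372.0, 229.0]), (0.39, [342.0, 272.0, 370.0, 319.0])]
cap [(0.68, [165.0, 90.0, 241.0, 155.0]), (0.58, [60.0, 204.0, 140.0, 256.0]), (0.54, [135.0, 0.0, 437.0, 237.0])]
```

View pics/w1.png

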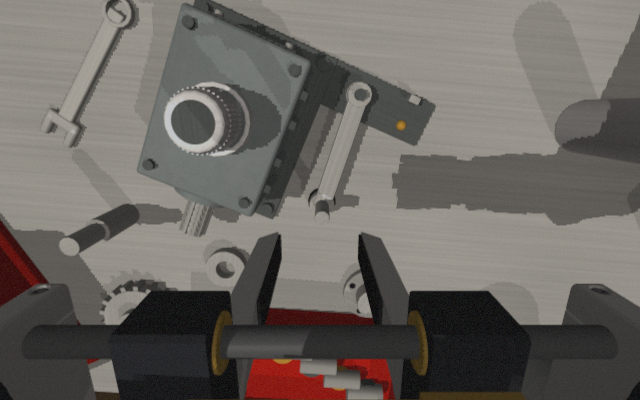

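The wrist view shows the post top at about (321,213), the hinge at (360,93) and the cap top at (192,120). All are within 2 px of prediction.

Run:
```python
from h import *
s,d=snap('wrist','w2.png'); E=w2c(s,d)
for uv,h in [((321,213),69.5),((360,93),30),((360,93),40),((192,120),142)]: print(onz(E,d['K'],uv,h).round(1))
row(618,97,129,np.radians(95))
```

```text
[612.5 106.1  69.5]
[489.6 136.4  30. ]
[490.2 135.2  40. ]
[525.2   2.7 142. ]
t 3.28 tcp [588.4 101.9 300. ] jaw deg 95.2 w 47.0 F [-1.7  0.3  0.4]
row [-0.0291, -0.0077, 0.171] [0.001, -0.0, 0.003]
```

Run:
```python
from h import *
s,d=snap('wrist','w3.png'); E=w2c(s,d)
row(615,99,129,np.radians(95))
im=cv2.imread('pics/w3.png')[60:260,140:400]; cv2.imwrite('pics/w3z.png',cv2.resize(im,(780,600),interpolation=cv2.INTER_CUBIC))
np.savez('w3.npz',E=E,K=d['K']); 
row(615,99,129,np.radians(95))
```

```text
t 3.33 tcp [588.4 101.9 300.1] jaw deg 95.2 w 46.8 F [-0.6  0.4 -0.4]
row [-0.0262, -0.0054, 0.1711] [0.001, -0.0, 0.003]
t 3.33 tcp [588.4 101.9 300.1] jaw deg 95.2 w 46.8 F [-0.6  0.4 -0.4]
row [-0.0262, -0.0054, 0.1711] [0.001, -0.0, 0.003]
```

View pics/w3z.png

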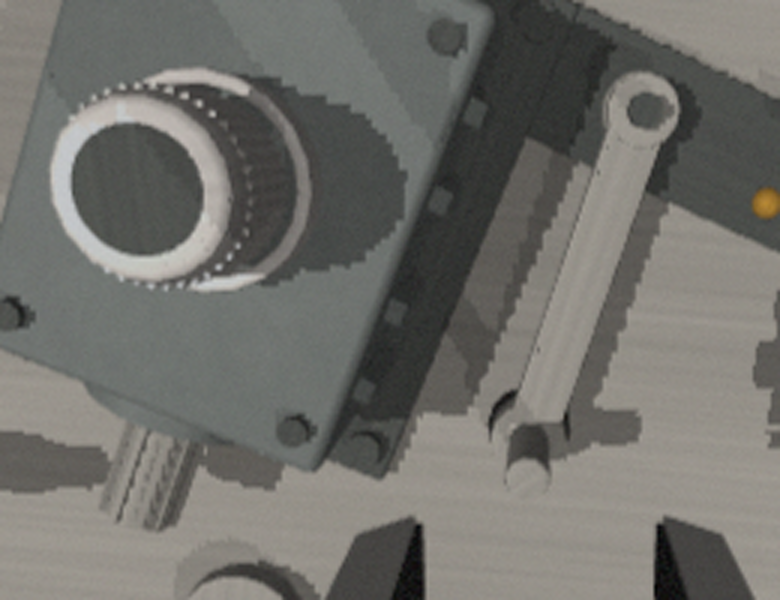

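Run:
```python
from h import *
f=np.load('w3.npz');E,K=f['E'],f['K']
p=onz(E,K,(316,218.3),69.5);print(p)
for h in(24.5,40): print(onz(E,K,(354.3,96),h))
print(onz(E,K,(187,122.3),142))
row(p[0],p[1],129,np.radians(95))
row(p[0],p[1],180,np.radians(95))
```

```text
[618.80231293 101.72649251  69.5       ]
[492.90851511 131.49999853  24.5       ]
[493.57489536 129.92325361  40.        ]
[527.25243804  -0.77074588 142.        ]
t 3.33 tcp [588.4 101.9 300.1] jaw deg 95.2 w 46.8 F [-0.6  0.4 -0.4]
row [-0.0303, -0.003, 0.1711] [0.001, -0.0, 0.003]
t 3.33 tcp [588.4 101.9 300.1] jaw deg 95.2 w 46.8 F [-0.6  0.4 -0.4]
row [-0.0302, -0.003, 0.1201] [0.001, -0.0, 0.003]
```

```bash
python3 -m pendant '[[[-0.03,-0.002,0.03,0,0,0.003],[-0.03,-0.002,0.07,0,0,0.003],[-0.03,-0.002,0.1,0,0,0.003],[-0.03,-0.002,0.125,0,0,0.003],[-0.03,-0.002,0.15,0,0,0.003],[-0.03,-0.002,0.17,0,0,0.003],[-0.03,-0.002,0.17,0,0,0.003]]]'
python3 -m pendant '[[[0,0,0,0,0,0],[0,0,0,0,0,0],[0,0,0,0,0,0],[0,0,0,0,0,0],[0,0,0,0,0,0]]]' 0 40
python3 - <<'E'
from h import *
snap('wrist','w4.png'); row(618,100,129,np.radians(95))
E
```

```text
t: 3.92
tcp_pos: [616.2, 101.7, 126.0]
ee_rot: [-0.043, 0.999, -0.0, -0.004]
ft_force: [-1.0, -0.6, -0.8]
width: 47.5
t: 4.33
tcp_pos: [619.8, 100.6, 131.3]
ee_rot: [-0.042, 0.999, 0.0, 0.001]
ft_force: [-0.6, 0.3, 0.1]
width: 17.1
t 4.38 tcp [619.8 100.6 131.2] jaw deg 94.8 w 15.4 F [-0.6  0.6  3.5]
row [0.0018, -0.0005, 0.0022] [0.0, 0.002, -0.003]
```

View pics/w4.png

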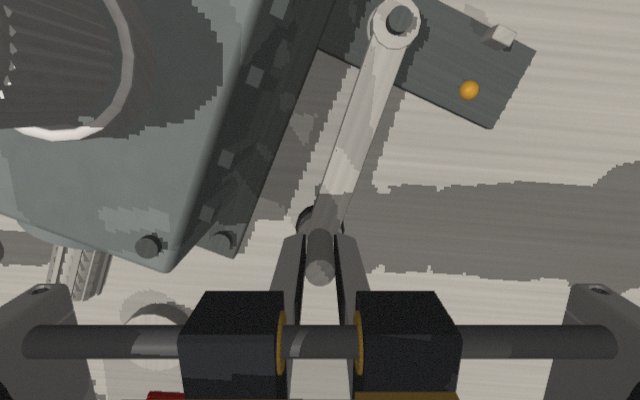

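```bash
cat >> h.py <<'E'
def arc(th0,th1,j0,j1,n,z,h=(493.5,130),Rr=129.5):
    s=r.read_state(); Rm=R.from_quat(s['ee_rot']).as_matrix(); p=s['tcp_pos']
    for i in range(1,n+1):
        th=th0+(th1-th0)*i/n; j=(j0-j1)*i/n
        d=Rm.T@(np.array([h[0]+Rr*np.cos(th),h[1]+Rr*np.sin(th),z])-p)/1000
        print([*d.round(4).tolist(),0,0,round(j,3)])
E
python3 -c "
from h import *
arc(-.235,.473,1.658,2.19,8,131)"
```

```text
[-0.0027, 0.0103, 0.0002, 0, 0, -0.067]
[-0.0048, 0.0215, 0.0002, 0, 0, -0.133]
[-0.0059, 0.0329, 0.0002, 0, 0, -0.2]
[-0.006, 0.0444, 0.0002, 0, 0, -0.266]
[-0.0051, 0.0558, 0.0002, 0, 0, -0.333]
[-0.0032, 0.0671, 0.0002, 0, 0, -0.399]
[-0.0003, 0.0782, 0.0002, 0, 0, -0.466]
[0.0036, 0.089, 0.0002, 0, 0, -0.532]
```

```bash
python3 -m pendant '[[[-0.0027,0.0103,0,0,0,-0.067],[-0.0048,0.0215,0,0,0,-0.133],[-0.0059,0.0329,0,0,0,-0.2],[-0.006,0.0444,0,0,0,-0.266],[-0.0051,0.0558,0,0,0,-0.333],[-0.0032,0.0671,0,0,0,-0.399],[-0.0003,0.0782,0,0,0,-0.466],[0.0036,0.089,0,0,0,-0.532]]]'
python3 -c "
from h import *
row(493.5+129.5*np.cos(.473),130+129.5*np.sin(.473),131,2.19)
arc(.473,1.2,2.19,2.72,8,131)"
```

```text
t: 5.05
tcp_pos: [610.8, 188.0, 131.2]
ee_rot: [-0.305, 0.952, -0.001, 0.003]
ft_force: [3.7, -2.4, 0.2]
width: 15.7
t 5.05 tcp [610.8 188.  131.2] jaw deg 125.5 w 15.7 F [ 3.7 -2.4  0.2]
row [0.0011, 0.002, 0.0002] [-0.004, 0.005, -0.0]
[-0.0001, 0.0137, 0.0002, 0, 0, -0.066]
[-0.0002, 0.0255, 0.0001, 0, 0, -0.133]
[0.0007, 0.0372, 0.0001, 0, 0, -0.199]
[0.0028, 0.0488, 0.0, 0, 0, -0.265]
[0.0058, 0.0601, -0.0, 0, 0, -0.331]
[0.0099, 0.0712, -0.0001, 0, 0, -0.398]
[0.0149, 0.0818, -0.0002, 0, 0, -0.464]
[0.0209, 0.0919, -0.0002, 0, 0, -0.53]
```

```bash
python3 -m pendant '[[[-0.0012,0.0117,0,0,0,-0.066],[-0.0013,0.0235,0,0,0,-0.133],[-0.0004,0.0352,0,0,0,-0.199],[0.0017,0.0468,0,0,0,-0.265],[0.0047,0.0581,0,0,0,-0.331],[0.0088,0.0692,0,0,0,-0.398],[0.0138,0.0798,0,0,0,-0.464],[0.0188,0.088,0,0,0,-0.53]]]'
python3 -m pendant '[[[0,0,0,0,0,0],[0,0,0,0,0,0],[0,0,0,0,0,0]]]'
python3 - <<'E'
from h import *
snap('wrist','w5.png');snap('top','t5.png'); row(545,250,131,2.72)
s=r.read_state(); p=s['tcp_pos']; print(np.arctan2(p[1]-130,p[0]-493.5)+.339, np.hypot(p[1]-130,p[0]-493.5))
E
```

```text
t: 5.72
tcp_pos: [545.4, 252.3, 131.3]
ee_rot: [-0.544, 0.839, 0.0, 0.005]
ft_force: [6.4, 5.0, -4.3]
width: 15.4
t: 5.97
tcp_pos: [543.5, 253.5, 131.3]
ee_rot: [-0.543, 0.84, 0.001, 0.004]
ft_force: [2.4, 5.3, -1.4]
width: 15.3
t 6.07 tcp [543.5 253.5 131.3] jaw deg 155.8 w 15.4 F [ 2.5  6.1 -1. ]
row [0.0025, -0.0028, 0.0002] [-0.002, 0.008, -0.001]
1.5252862816206518 133.18840125110518
```

View pics/w5.png

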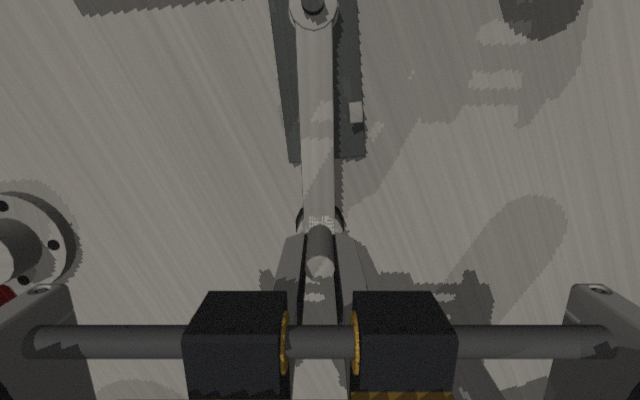

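```bash
python3 -m pendant '[[[0.001,0.004,0,0,0,0],[0.001,0.008,0,0,0,0],[0.001,0.008,0,0,0,0],[0.001,0.008,0,0,0,0]]]'
python3 - <<'E'
from h import *
row(545,250,131,2.72)
s=r.read_state(); p=s['tcp_pos']; print(np.arctan2(p[1]-130,p[0]-493.5)+.339, np.hypot(p[1]-130,p[0]-493.5))
s,d=snap('wrist','w6.png')
E
python3 - <<'E'
import cv2
a=cv2.imread('pics/w6.png')[0:300,200:480]; cv2.imwrite('pics/w6z.png',cv2.resize(a,(560,600)))
a=cv2.imread('pics/t5.png')[110:310,230:480]; cv2.imwrite('pics/t5z.png',cv2.resize(a,(750,600),interpolation=cv2.INTER_CUBIC))
E
```

```text
t: 6.4
tcp_pos: [542.4, 253.5, 131.4]
ee_rot: [-0.542, 0.841, -0.001, 0.009]
ft_force: [17.7, 2.9, -11.6]
width: 15.3
t 6.4 tcp [542.4 253.5 131.4] jaw deg 155.6 w 15.3 F [ 17.7   2.9 -11.6]
row [0.0021, -0.0039, 0.0004] [-0.012, 0.013, -0.004]
1.5331963793787473 132.84319746889665
```

View pics/w6z.png

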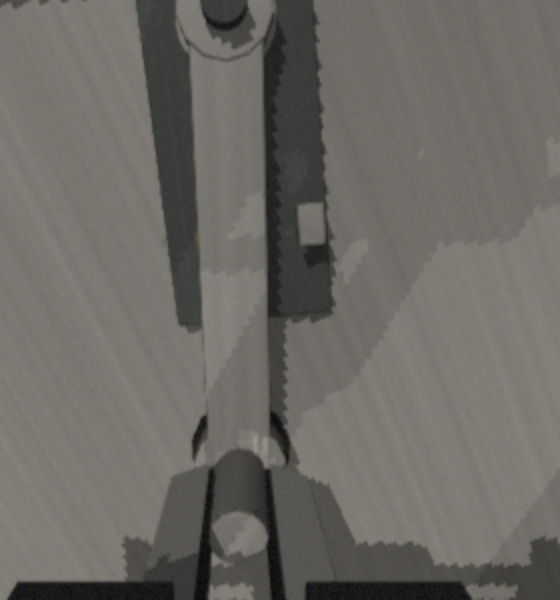

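Pushing 8 mm further gained only 1 mm and raised the force to 17 N, so the leg is at its stop with the orange detent mark covered. Next I ease off and release.

```bash
python3 -m pendant '[[[0,-0.006,0,0,0,0],[0,-0.006,0,0,0,0],[0,-0.006,0,0,0,0]]]'
python3 -m pendant '[[[0,0,0,0,0,0],[0,0,0,0,0,0],[0,0,0,0,0,0],[0,0,-0.02,0,0,0],[0,0,-0.06,0,0,0],[0,0,-0.1,0,0,0],[0,0,-0.13,0,0,0],[0,0,-0.15,0,0,0]]]' 0.45 
python3 -c "
from h import *
row(527,-2,270,np.radians(150)); print(r.read_state()['joint_pos'].round(2))
s,d=snap('top','t6.png')
a=cv2.imread('pics/t6.png')[110:310,230:480]; cv2.imwrite('pics/t6z.png',cv2.resize(a,(750,600),interpolation=cv2.INTER_CUBIC))
"
```

```text
t: 6.7
tcp_pos: [543.1, 253.4, 131.3]
ee_rot: [-0.543, 0.84, 0.001, 0.006]
ft_force: [5.8, 5.5, -5.2]
width: 15.1
t: 7.37
tcp_pos: [540.1, 249.9, 283.5]
ee_rot: [-0.542, 0.84, -0.0, 0.002]
ft_force: [1.1, 0.0, 0.9]
width: 42.2
t 7.37 tcp [540.1 249.9 283.5] jaw deg 155.7 w 42.2 F [1.1 0.  0.9]
row [0.2349, -0.0918, 0.0131] [-0.002, 0.003, 0.099]
[-0.22  0.59 -0.41  1.69  0.29  0.91  1.97]
```

View pics/t6z.png

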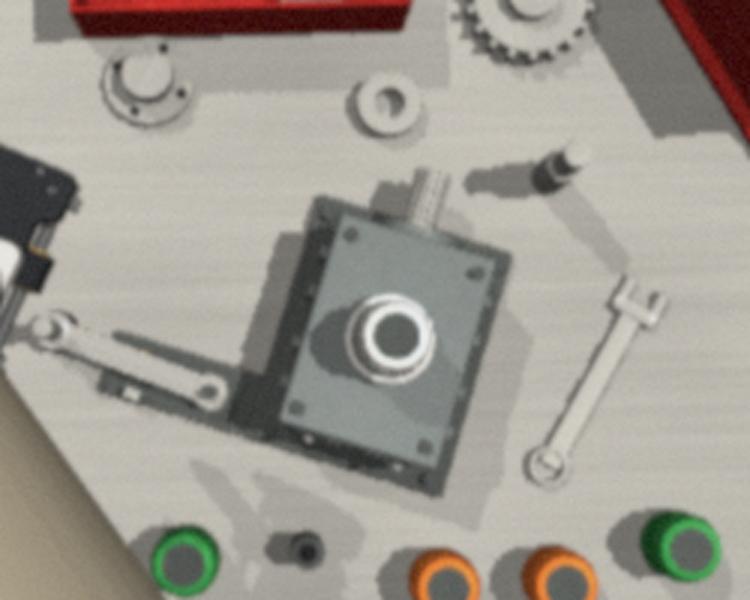

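Run:
```python
from h import *
s,d=snap('top','t7.png');E=w2c(s,d);K=d['K']
z=lambda u,v:(230+u/3,110+v/3)
p=onz(E,K,z(47,328),69.5); p2=onz(E,K,z(55,330),24.5); h=onz(E,K,z(210,391),28)
p0=onz(E,K,z(247,219),69.5)
f=lambda p:np.arctan2(p[1]-h[1],p[0]-h[0])
print(p,p2,h,f(p)+.339,f(p2)+.339,f(p0)+.339)
a=onz(E,K,z(98,388),8);b=onz(E,K,z(437,495),10);print('plate edge', a,b,np.arctan2(a[1]-b[1],a[0]-b[0])-np.pi/2)
row(527,-2,270,np.radians(150))
```

```text
[539.25129496 244.86296022  69.5       ] [540.13125856 247.0084027   24.5       ] [490.74754518 128.23208025  28.        ] 1.5156808112222322 1.5157688867223698 0.09262200678144755
plate edge [495.05250675 216.57561001   8.        ] [407.16330562 -44.5012888   10.        ] -0.3247245387130562
t 7.47 tcp [541.  250.3 283.9] jaw deg 155.6 w 42.0 F [-0.6 -0.6 -0.2]
row [0.2357, -0.0913, 0.0131] [-0.004, 0.005, 0.098]
```

The leg measures about 1.51 rad, so it is seated. Moving above the cap.

```bash
python3 -m pendant '[[[0.2355,-0.0913,0,0,0,0.098],[0.2355,-0.0913,0,0,0,0.098],[0.2355,-0.0913,0,0,0,0.098],[0.2355,-0.0913,0,0,0,0.098],[0.2355,-0.0913,0,0,0,0.098],[0.2355,-0.0913,0,0,0,0.098],[0.2355,-0.0913,0,0,0,0.098],[0.2355,-0.0913,0,0,0,0.098]]]' 0.8
python3 -m pendant '[[[0,0,0,0,0,0],[0,0,0,0,0,0],[0,0,0,0,0,0]]]'
python3 - <<'E'
from h import *
s,d=snap('wrist','w8.png');E=w2c(s,d); np.savez('w8.npz',E=E,K=d['K'])
print(proj(E,d['K'],(527,-2,142)), proj(E,d['K'],(527,-2,96)))
row(527,-2,212,np.radians(150))
E
```

```text
t: 8.13
tcp_pos: [524.7, -6.3, 278.7]
ee_rot: [-0.497, 0.867, 0.0, -0.002]
ft_force: [0.2, 0.1, -0.3]
width: 74.9
t: 8.38
tcp_pos: [525.8, -0.3, 279.7]
ee_rot: [-0.502, 0.865, 0.001, 0.0]
ft_force: [-0.3, 0.5, -0.4]
width: 75.0
[317.52833949 220.4063894 ] [317.76973155 202.46715583]
t 8.43 tcp [ 5.258e+02 -5.000e-01  2.798e+02] jaw deg 150.2 w 75.2 F [-1.3  0.6 -0.1]
row [0.0008, -0.0018, 0.0678] [0.001, 0.001, 0.004]
```

View pics/w8.png

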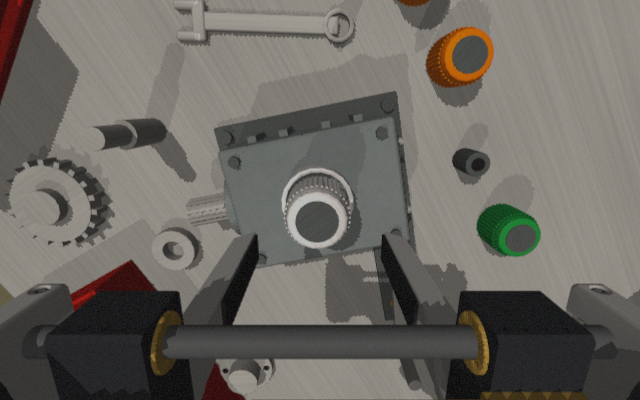

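Cap top centre is at about (318,220), against a predicted (317.5,220.4). It lies midway between the fingers, so I descend and grip.

```bash
python3 -m pendant '[[[0.001,-0.0015,0.02,0,0,0],[0.001,-0.0015,0.045,0,0,0],[0.001,-0.0015,0.06,0,0,0],[0.001,-0.0015,0.068,0,0,0],[0.001,-0.0015,0.068,0,0,0],[0.001,-0.0015,0.068,0,0,0]]]'
python3 -m pendant '[[[0,0,0,0,0,0],[0,0,0,0,0,0],[0,0,0,0,0,0],[0,0,0,0,0,0],[0,0,0,0,0,0]]]' 0 40
python3 - <<'E'
from h import *
s,d=snap('wrist','w9.png')
row(527,-2,212,np.radians(150)); print(s['ft_torque'])
E
```

```text
t: 8.93
tcp_pos: [526.9, -3.3, 212.1]
ee_rot: [-0.501, 0.865, 0.0, 0.0]
ft_force: [0.6, -0.2, 0.8]
width: 75.4
t: 9.35
tcp_pos: [526.9, -4.1, 212.5]
ee_rot: [-0.5, 0.866, -0.0, 0.0]
ft_force: [-1.1, 0.0, 2.6]
width: 49.4
t 9.4 tcp [526.9  -4.1 212.5] jaw deg 150.0 w 49.6 F [-0.5 -0.1  3.5]
row [-0.0019, 0.0009, 0.0005] [-0.001, 0.0, 0.001]
[0.06834914 0.1596494  0.02482541]
```

View pics/w9.png

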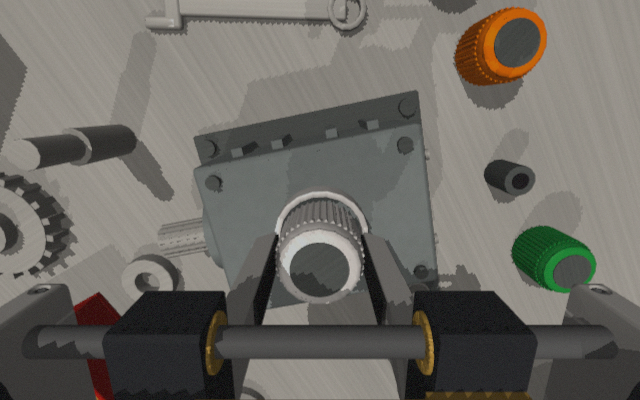

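```bash
python3 -m pendant '[[[0,0,0.002,0,0,0],[0,0,0.004,0,0,0.06],[0,0,0.004,0,0,0.12],[0,0,0.004,0,0,0.18],[0,0,0.004,0,0,0.24]]]'
python3 -c "
from h import *
row(527,-2,212,np.radians(150)); print(r.read_state()['ft_torque'])"
```

```text
t: 9.82
tcp_pos: [527.0, -4.5, 211.5]
ee_rot: [-0.392, 0.92, -0.001, 0.001]
ft_force: [-7.2, -1.6, 30.8]
width: 49.6
t 9.82 tcp [527.   -4.5 211.5] jaw deg 136.2 w 49.6 F [-7.2 -1.6 30.8]
row [-0.0018, 0.0017, -0.0005] [-0.003, -0.0, -0.241]
[-0.33692665  2.09216889  0.26587989]
```

```bash
python3 -m pendant '[[[0,0,-0.002,0,0,0.04],[0,0,-0.002,0,0,0.08],[0,0,-0.002,0,0,0.12],[0,0,-0.002,0,0,0.16]]]'
python3 -c "
from h import *
row(527,-2,212,np.radians(150)); print(r.read_state()['ft_torque'])"
```

```text
t: 10.15
tcp_pos: [526.2, -4.6, 211.8]
ee_rot: [-0.318, 0.948, -0.001, -0.0]
ft_force: [-5.3, -2.6, 18.9]
width: 50.0
t 10.15 tcp [526.2  -4.6 211.8] jaw deg 127.0 w 50.0 F [-5.3 -2.6 18.9]
row [-0.0022, 0.0015, -0.0002] [-0.001, -0.001, -0.401]
[-0.07504978  1.46917157  0.17771136]
```

Turned 0.40 rad so far, pushing about 19 N with no drop. Continuing in small steps.

```bash
python3 -m pendant '[[[0,0,-0.0005,0,0,0.05],[0,0,-0.0005,0,0,0.1],[0,0,-0.0005,0,0,0.15],[0,0,-0.0005,0,0,0.15]]]'
python3 -c "
from h import *
row(527,-2,212,np.radians(150)); print(r.read_state()['ft_torque'])"
python3 -m pendant '[[[0,0,0,0,0,0.05],[0,0,0,0,0,0.1],[0,0,0,0,0,0.15],[0,0,0,0,0,0.15]]]'
python3 -c "
from h import *
row(527,-2,212,np.radians(150)); print(r.read_state()['ft_torque'])"
```

```text
t: 10.48
tcp_pos: [526.6, -4.1, 212.0]
ee_rot: [-0.245, 0.969, -0.0, 0.0]
ft_force: [-3.0, -0.5, 14.7]
width: 49.7
t 10.48 tcp [526.6  -4.1 212. ] jaw deg 118.4 w 49.7 F [-3.  -0.5 14.7]
row [-0.0014, 0.0017, -0.0] [-0.001, -0.0, -0.551]
[ 0.05814011  0.91885141 -0.01276875]
t: 10.82
tcp_pos: [526.2, -4.2, 211.6]
ee_rot: [-0.172, 0.985, -0.0, -0.0]
ft_force: [-2.9, 0.5, 12.0]
width: 49.9
t 10.82 tcp [526.2  -4.2 211.6] jaw deg 109.8 w 49.9 F [-2.9  0.5 12. ]
row [-0.0015, 0.0018, -0.0004] [-0.0, -0.001, -0.701]
[ 0.04162717  0.9497265  -0.06614518]
```

```bash
for i in 1; do python3 -m pendant '[[[0,0,0,0,0,0.05],[0,0,0,0,0,0.1],[0,0,0,0,0,0.15],[0,0,0,0,0,0.15]]]'; done
python3 -c "
from h import *
row(527,-2,212,np.radians(150)); print(r.read_state()['ft_torque'])"
python3 -m pendant '[[[0,0,0,0,0,0.05],[0,0,0,0,0,0.1],[0,0,0,0,0,0.15],[0,0,0,0,0,0.15]]]'
python3 -c "
from h import *
row(527,-2,212,np.radians(150)); print(r.read_state()['ft_torque'])"
```

```text
t: 11.15
tcp_pos: [526.2, -3.4, 210.5]
ee_rot: [-0.098, 0.995, 0.0, -0.0]
ft_force: [-2.0, 2.6, 0.7]
width: 49.3
t 11.15 tcp [526.2  -3.4 210.5] jaw deg 101.3 w 49.3 F [-2.   2.6  0.7]
row [-0.001, 0.0012, -0.0015] [0.001, -0.0, -0.85]
[ 0.65241836  0.46286839 -0.10428496]
t: 11.48
tcp_pos: [526.1, -3.7, 210.1]
ee_rot: [-0.024, 1.0, 0.0, -0.001]
ft_force: [-0.9, 1.4, -1.3]
width: 49.5
t 11.48 tcp [526.1  -3.7 210.1] jaw deg 92.8 w 49.5 F [-0.9  1.4 -1.3]
row [-0.001, 0.0016, -0.0019] [0.001, -0.001, -0.999]
[ 0.35130406  0.30435231 -0.07259667]
```

Force fell off around 0.85 rad, so the keyways have likely engaged. Pushing down now.

```bash
python3 -m pendant '[[[0,0,0.001,0,0,0],[0,0,0.002,0,0,0],[0,0,0.003,0,0,0],[0,0,0.003,0,0,0]]]'
python3 -c "
from h import *
row(527,-2,212,np.radians(150)); print(r.read_state()['ft_torque'])"
```

```text
t: 11.82
tcp_pos: [526.2, -3.6, 207.0]
ee_rot: [-0.025, 1.0, 0.0, -0.001]
ft_force: [-2.3, 2.9, -1.5]
width: 49.8
t 11.82 tcp [526.2  -3.6 207. ] jaw deg 92.8 w 49.8 F [-2.3  2.9 -1.5]
row [-0.0009, 0.0016, -0.005] [0.001, -0.001, -0.998]
[0.74490041 0.5271272  0.00475532]
```

```bash
python3 -m pendant '[[[0,0,0.0015,0,0,0],[0,0,0.003,0,0,0],[0,0,0.0045,0,0,0],[0,0,0.0055,0,0,0],[0,0,0.0055,0,0,0]]]'
python3 -c "
from h import *
row(527,-2,198.5,np.radians(93)); print(r.read_state()['ft_torque'])"
```

```text
t: 12.23
tcp_pos: [526.3, -3.6, 202.3]
ee_rot: [-0.024, 1.0, 0.0, -0.0]
ft_force: [-4.3, 4.3, 5.4]
width: 49.6
t 12.23 tcp [526.3  -3.6 202.3] jaw deg 92.8 w 49.6 F [-4.3  4.3  5.4]
row [-0.0008, 0.0016, 0.0038] [0.001, -0.001, -0.004]
[0.89144476 0.97548721 0.00802343]
```

Spring force is building as expected (7 N at about 10 mm). Pushing on to the seat.

```bash
python3 -m pendant '[[[0,0,0.0015,0,0,0],[0,0,0.003,0,0,0],[0,0,0.0045,0,0,0],[0,0,0.0055,0,0,0],[0,0,0.0055,0,0,0],[0,0,0.0055,0,0,0]]]'
python3 - <<'E'
from h import *
row(527,-2,198.5,np.radians(93)); print(r.read_state()['ft_torque'])
s,d=snap('scene','s10.png');snap('wrist','w10.png');E=w2c(s,d)
print(proj(E,d['K'],(526,-3,128)),proj(E,d['K'],(526,-3,142)))
a=cv2.imread('pics/s10.png')[140:240,240:370]; cv2.imwrite('pics/s10z.png',cv2.resize(a,(780,600),interpolation=cv2.INTER_CUBIC))
E
```

```text
t: 12.73
tcp_pos: [526.2, -3.6, 198.8]
ee_rot: [-0.024, 1.0, 0.0, -0.0]
ft_force: [-8.9, 3.6, 23.2]
width: 50.0
t 12.73 tcp [526.2  -3.6 198.8] jaw deg 92.8 w 50.0 F [-8.9  3.6 23.2]
row [-0.0009, 0.0015, 0.0003] [0.0, -0.0, -0.004]
[ 0.76578736  2.01211906 -0.03667201]
[294.60228527 171.02716226] [294.35913393 166.23344069]
```

View pics/s10z.png

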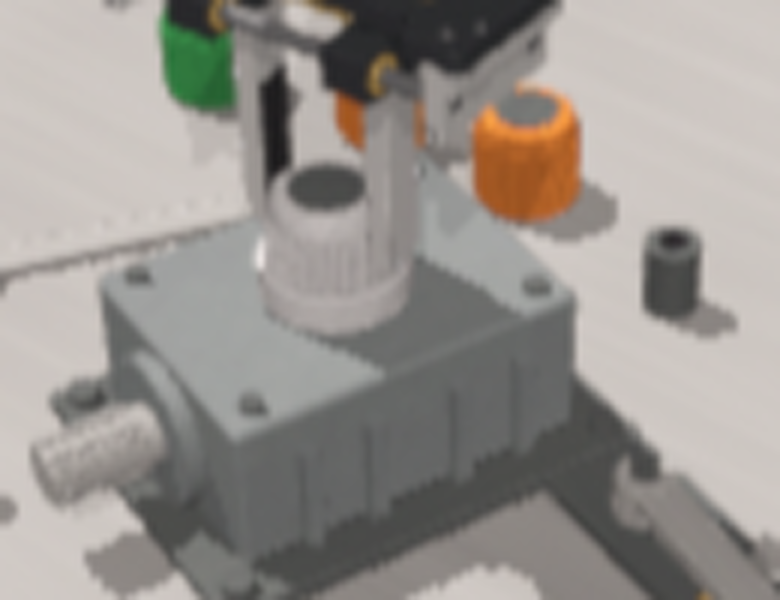

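View pics/w10.png

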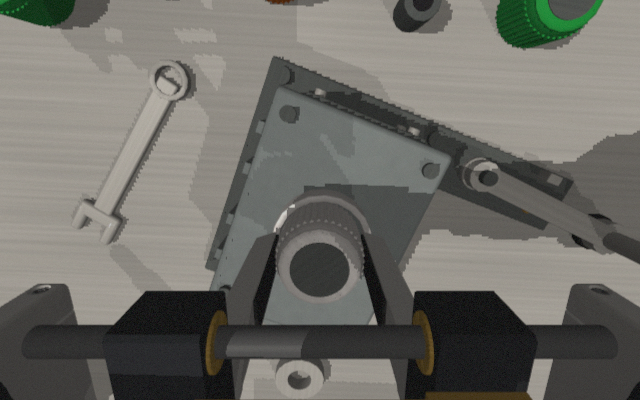

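Scene view: the cap's top centre is at about (294.5,171.2), against a predicted 171.0 for home and 166.2 for not dropped. The wrist view shows no slip in the grip. A short hold to check that it is steady.

```bash
python3 -m pendant '[[[0,0,0,0,0,0],[0,0,0,0,0,0],[0,0,0,0,0,0],[0,0,0,0,0,0]]]'
python3 - <<'E'
from h import *
s,d=snap('scene','s11.png');s,d=snap('wrist','w11.png'); s=r.read_state(); print(s['tcp_pos'],s['ft_force'],s['width'])
E=w2c(s,d)
th=1.5-.339; print(proj(E,d['K'],(493+130*np.cos(th),130+130*np.sin(th),69.5)))
order.sign_off()
E
```

```text
t: 13.17
tcp_pos: [526.2, -3.5, 198.8]
ee_rot: [-0.024, 1.0, 0.0, -0.0]
ft_force: [-8.6, 3.9, 24.0]
width: 49.6
[526.1924847   -3.48612315 198.80698681] [-8.99841829  3.52997319 23.30718281] 49.701361757768865
[659.88556042 264.77691362]
the job is handed in; nothing more can be done
```

The job is handed in at about 13 s, with the arm still gripping the cap and holding it down on its seat. No verdict was reported.

- **Leg:** I pinched the post and swung it out through the detent to the end stop. Pushing 8 mm further moved it only 1 mm and raised the force to 17 N. After release, the top camera put the joint at about 1.51 rad, and it should rest at 1.5.
- **Cap:** I gripped it and turned it about 1.0 rad clockwise. The push force dropped off at about 0.85 rad as the keyways fell over the pins, and it then went down against the spring.
- **Last checks:**
  - The tool had come down 13.7 mm of the nominal 14 mm.
  - The downward push held steady at about 23 N, well above the spring's 10 N, so the cap is bottomed.
  - The scene picture put the cap's top within 0.2 px of its home position.
  - The grip was steady at 49.7 mm opening with 40 N commanded, and the wrist picture showed no slip.

**Misses and gaps:**
- My first turning step pushed with about 31 N, more than intended, so I eased it off for the rest.
- My first hinge reading from the scene camera was about 20 mm off the other views, so I did not use it.
- I did not re-measure the other things on the bench at the end, though the tool stayed clear of them.
- Nor did I re-measure the leg after working on the cap. Its hinge end showed in place in the later wrist picture, but its post was at the edge of the frame.

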